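# Index the pouring funnel over the next mould

### The job

The funnel on the bench-top swing arm stands over a mould that is already filled and covered. Hook a closed fingertip under the pull ring of the spring index pin (do not pinch the ring), lift the pin out of its hole, swing the arm one hole so that the funnel stands over the one mould whose pour hole is open, let the pin drop fully home into that hole, and take the hand away. Be gentle with the ring, and leave the moulds and everything else on the bench where they are.

Things in the scene. Friction and masses are not known exactly. Their poses are not given: they have to be found in the camera images.
- stand: Pouring stand fixed to the bench: 130 mm square grey foot, 48 mm column, index plate on its -x side. Placed and turned differently each time. Origin: on the column's axis at bench level; z up; +x runs to the middle mould, -x to the middle hole.
- hole_mid (a point): Middle hole of the steel index plate, at its top face, 140 mm above the bench, where the pin starts. The plate is 12 mm thick, a band 81 to 120 mm from the column's axis, with five holes, each 14 mm wide along the arc, 100 mm from the axis and 30 degrees (0.5236 rad) apart.
- pivot (a point): Point on the vertical axis about which the swing arm turns, at the arm's underside, 150 mm above the bench. The hub on it is 56 mm across and reaches 184 mm above the bench. The arm is an aluminium bar, 32 mm wide and 12 mm thick: the funnel hangs in it 200 mm from the axis, the pin 100 mm from the axis at the opposite end, so pin and ring move the other way from the funnel.
- swing (a joint): Angle of the swing arm, rad: starts near 0 (pin in the middle hole); next holes at +0.5236 and -0.5236, outermost at +1.047 and -1.047. Positive is anticlockwise from above: funnel to the stand's +y side, ring to its -y side. Slight friction (about 0.06 N m), stays where it is left; with the pin home it is locked with about 0.02 rad of play either way.
- pin (a joint): Height of the spring index pin above home, m: 0 is fully home, 0.024 the top stop. The 10 mm round-ended pin reaches 9 mm into the hole: above about 0.010 it is free and the arm can swing; between holes it rests on the plate at about 0.009. Spring and weight push it down with 4 N at home, rising by 0.15 N per mm.
- ring (a point): Centre of the pull ring's opening. Rigid ring of 8 mm round steel bar, 64 mm inside diameter, fixed on top of the pin. With the pin home it is 231 mm above the bench, 82 mm from the pivot's axis; below it the arm's top is at 162 mm, the pin's guide at 182 mm. Axes: x along the arm from pin to pivot, z up.
- ring_top (a point): Middle of the bar at the top of the pull ring, the place to hook under. The ring stands across the arm, its top leaning 30 degrees towards the pivot, so the opening's axis runs along the arm and 30 degrees down towards the pivot. A shut gripper fits through, coming from the outer end of the arm, pointing along the arm towards the pivot and about 45 degrees down. Axes as ring.
- spout (a point): Centre of the lower end of the stainless funnel (18 mm outside diameter there, 92 mm across its top, 128 to 210 mm above the bench), 200 mm from the pivot's axis.
- mouth (a point): Centre of the mouth of the open pour hole (35 mm diameter) in the top of the empty mould, 105 mm above the bench. This mould stands under the neighbouring place of the funnel, on the stand's +y or -y side, differently each time.
- mould_open: The empty plaster mould, 80 x 80 x 105 mm, loose, about 1.1 kg, with an open round pour hole in its top; origin at the centre of its underside. Not to be moved.
- mould_mid: Filled plaster mould of the same size under the funnel's first place, its pour hole covered by a wooden disc (72 mm across, 10 mm thick). Origin at the centre of its underside. Not to be moved.
- mould_shut: Filled plaster mould of the same size, covered by a wooden disc, on the other side of the middle mould. Origin at the centre of its underside. Not to be moved.
- slip_mug: Brown mug, 76 mm across, 85 mm tall, beside the stand; bystander, origin under its centre.
- jar: Glass jar, 60 mm across, 75 mm tall, beside the stand; bystander, origin under its centre.
- bisque_cup: Terracotta cup, 68 mm across, 70 mm tall; bystander, origin under its centre.
- brush: Brush lying on the bench; bystander.
- rib: Flat wooden rib, 95 x 50 x 10 mm; bystander.
- spatula: Spatula lying on the bench; bystander.
- bowl: White bowl, 120 mm across, 45 mm tall; bystander.

How it is judged:
On the way, in this order (a step that is already met when the one before it is completed fails the run):
1. the fingers hold the pull ring up with the pin clear of its hole (value of joint pin above 0.0095 m and contact force between the fingers and pin above 0.5 N), for 0.1 s.
2. the arm has swung so that the funnel is near the open mould's pour hole (horizontal distance between spout and mouth below 0.03 m), for 0.1 s.
At the end, for the whole second after the job is handed in: The pin is home (within 2 mm) in the hole next to the first one, on the side that puts the funnel's spout within 15 mm, seen from above, of the centre of the open pour hole; the arm is at rest and the three moulds stand within 10 mm of where they were (horizontal distance between spout and mouth below 0.015 m and value of joint pin below 0.002 m and (value of joint swing between 0.493599 and 0.553599 rad or value of joint swing between -0.553599 and -0.493599 rad) and velocity of joint swing between -0.02 and 0.02 rad/s and distance of each of mould_open, mould_mid, mould_shut from where it was at the start of the episode below 0.01 m); the robot touches nothing.
It fails at once if a mould is shoved or lifted (more than 10 mm) (distance of any of mould_open, mould_mid, mould_shut from where it was at the start of the episode above 0.01 m).
It fails at once if a bystander is shoved, lifted or carried (more than 30 mm) (distance of any of slip_mug, jar, bisque_cup, brush, rib, spatula, bowl from where it was at the start of the episode above 0.03 m).
It fails at once if the ring is pinched or wrenched (more than 30 N between fingers and ring) (contact force between the fingers and pin above 30 N).
It also fails if it takes over 48 s, if anything falls off the work surface, if the arm or the gripper's body presses on something with over 40 N, if the wrist force passes 120 N, or if a joint passes its speed limit or range.

### The arm

A 7-joint arm with a two-finger parallel gripper is mounted at the origin on the work surface. World frame = base frame: x ahead of the robot, y to its left, z up, the work surface at z = 0. Lengths are in m, angles in rad, forces in N, time in s.
With the tool pointing down it reaches from about 0.4 to 0.85 m from the base axis. Payload 10.4 kg.
Tool frame: the origin (TCP) lies between the finger pads; the fingertips stand 22 mm ahead of it and the grasp point (between the pads) lies 3 mm ahead of it; z points along the fingers, y is the line along which they close (so a half turn about z gives the same grasp; the last joint's range is limited). The gripper opens to 85 mm and grips with 20 to 120 N. Pads are 22 mm wide; open, the fingers measure 114 mm over their backs; the gripper's body (76 mm by 85 mm) begins 54 mm behind the grasp point. The pads swing forward as they close: fully open they stand 13 mm farther back than shut.
Start: joints at [-1.311, 0.332, -0.065, 1.46, 0.022, 1.35, -0.088], TCP at [0.174, 0.6, 0.253] pointing down, gripper open.
Joint ranges: [-2.6, 2.6], [-0.5, 2.12], [-1.47, 1.34], [0.16, 2.42], [-1.27, 4.41], [0.06, 2.06], [-2.6, 2.6]. Speed limits (rad/s): [2.22, 2.22, 2.79, 2.79, 3.14, 3.14, 3.14].

### API

Orientations are given as a unit quaternion [x, y, z, w].
In Python, from workcell import manip, camera, ticket, boxes_of, outline_of gives the robot as it stands.
- The arm moves only by the tool carry_out, never from a script. Its argument "deltas" is a list of rows, each a list of 5 numbers: the shift along the tool's x, y, z as a fraction of full scale, then the turn about the tool's z as a fraction of full scale, then the opening, from -1 (shut) to 1 (fully open), so that 0 is half open. In form: [[tx, ty, tz, spin, gripper], ...]. A call has 1 to 20 rows; each row is the pose to reach, as a shift and turn from the pose commanded when the call began, along the tool's axes at that moment; what a row does not reach only later rows make up. Full scale, the value 1, is 150 mm for a shift and 30 degrees for a turn. A row lasts 1/8 s, in which the tool goes at most 62.5 mm and 10.7 degrees, less where a joint would pass 70% of its speed; a pose out of reach is approached as far as the arm can. A call with a number of a shift or a turn outside -1 to 1 is refused whole. A call with a gripper value outside its range is refused whole. The fingers move at their own pace and stop on an object; "force" is the grip in N (left out, the last holds). Time passes only in rows, so rows that repeat a pose let the fingers close. It gives the time, the measured TCP pose, the force, the opening and the grip force at its end, in the units of the state.
- manip.get_obs(): the state, without advancing time (a new reading comes with each control period).
- camera(name): name is "scene" or "side" or "wrist"; returns a dict with "img" (420x560x3 uint8, red, green, blue), "depth" (420x560 float32, m along the optical axis (not along the pixel's ray), 0 where there is no reading), "vertical_fov" (degrees; the focal length in pixels is half the picture's height over the tangent of half this angle, whatever the lens; pixels are square), "cx", "cy" (the principal point, pixels), "R" (3x3) and "t" (3): a world point X has camera coordinates R X + t. Camera axes: x right, y down, z forward; pixel columns grow to the right and rows downward; lengths in m; the calibration is good to about 2 mm. A picture is of the moment at which its call begins.
- ticket.hand_in(): hands the job in; it is judged then, once.
Trained networks look in a picture, given as the dict that the camera call returned (one of the last four; its "shot" number tells which), for a name from the list of things; names that differ only in an ending like _2 or _b are one class to them, and where a whole thing is asked for, a point or a joint stands for the part that bears it (a point fixed in the world has none). Each returns a list of dicts, best first, with "conf" (0 to 1); they miss things now and then, are a little off and sometimes report something else, mostly with a low value. They report only what shows in the picture. A call takes as long as a camera call.
- boxes_of(query, picture): "position" ([x, y, z] in m, in world coordinates, good to about 4 mm: the middle of the surface that is visible of it).
- outline_of(query, picture): "region" (420x560 bool, what is visible of it).
The state is a dict: "clock": time; "joint_pos": joint angles; "joint_velocities": joint speeds; "tau": joint torques, N m; "position": TCP position; "ee_rot": TCP orientation; "ft_force": force on the tool from outside, world axes, zero at the start; "torque": the same for the moment, N m; "grip_width": opening from 0.0 (shut) to 1.0 (fully open); "grasp_force": force on a finger pad.
Only numpy, scipy, OpenCV 4.12 (cv2) and the standard library are available. Lean on these libraries where they do the work, as an engineer would, in place of code of your own. Each camera call takes 0.05 s, during which the arm holds its last target. There are 200 camera calls.

## Working session

There is one attempt and no reset: what is moved stays moved. The work goes in short steps, Python scripts to look and compute and a tool call to move; the robot and the scene stay as the last step left them, time stands still between calls to the robot, and variables do not carry over. Pictures are saved under pics/ and viewed, at most 10 in all, crops included, and the job is handed in when it is done.

Besides the shell and the picture viewer there is one more tool, called after ">>>" as name(argument=value, ...), one argument or row to a line, values as JSON. carry_out: Moves the arm, as the interface text tells. Its arguments: {"type":"object","properties":{"deltas":{"type":"array","items":{"type":"array","items":{"type":"number"}}},"force":{"type":"number"}},"required":["deltas"]}

```bash
mkdir -p pics; cat > h.py <<'E'
import numpy as np, cv2
from workcell import manip, camera, ticket, boxes_of, outline_of
from scipy.spatial.transform import Rotation as Ro
def f(p): return 210/np.tan(np.radians(p["vertical_fov"])/2)
def save(p,n): cv2.imwrite(f"pics/{n}.png",p["img"][:,:,::-1])
def cloud(p):
    d=p["depth"]; v,u=np.indices(d.shape); F=f(p)
    c=np.stack([(u-p["cx"])/F*d,(v-p["cy"])/F*d,d],-1)
    return (c-p["t"])@p["R"]
def proj(p,X):
    c=p["R"]@np.array(X)+p["t"]; return c[:2]/c[2]*f(p)+[p["cx"],p["cy"]]
E
python3 - <<'E'
from h import *
np.set_printoptions(precision=4,suppress=True)
o=manip.get_obs(); print(o["clock"],o["position"],o["ee_rot"],Ro.from_quat(o["ee_rot"]).as_matrix())
for n in("scene","side"):
    p=camera(n); save(p,n+"0"); print(n,"cam at",-p["R"].T@p["t"])
    for q in("stand","ring","ring_top","hole_mid","pivot","spout","mouth","mould_open","mould_mid","mould_shut","slip_mug","jar","bisque_cup","bowl"):
        print(q,[(np.round(b["position"],3),round(b["conf"],2)) for b in boxes_of(q,p)[:2]])
E
cd pics; python3 -c "
import cv2,numpy as np
a=cv2.imread('scene0.png');b=cv2.imread('side0.png');cv2.imwrite('both0.png',cv2.resize(np.vstack([a,b]),(400,600)))"
```

```text
0.0 [0.1743 0.5998 0.2525] [ 0.1409  0.99   -0.0007 -0.0001] [[-0.9603  0.2791 -0.0003]
 [ 0.2791  0.9603 -0.0014]
 [-0.0001 -0.0014 -1.    ]]
scene cam at [1.4682 0.3182 0.8769]
stand [(array([ 0.583, -0.017,  0.158]), 0.58)]
ring [(array([ 0.491, -0.041,  0.228]), 0.48), (array([ 0.473, -0.36 ,  0.063]), 0.38)]
ring_top [(array([ 0.496, -0.044,  0.227]), 0.63)]
hole_mid []
pivot [(array([ 0.581, -0.013,  0.158]), 0.86)]
spout [(array([ 0.729, -0.02 ,  0.183]), 0.61)]
mouth [(array([ 0.794, -0.096,  0.085]), 0.92)]
mould_open [(array([ 0.793, -0.094,  0.089]), 0.87)]
mould_mid [(array([ 0.492, -0.041,  0.228]), 0.62), (array([0.805, 0.012, 0.089]), 0.57)]
mould_shut [(array([ 0.473, -0.356,  0.066]), 0.6), (array([0.766, 0.1  , 0.092]), 0.59)]
slip_mug [(array([0.587, 0.168, 0.051]), 0.71), (array([ 0.593, -0.218,  0.047]), 0.66)]
jar [(array([ 0.593, -0.217,  0.048]), 0.71), (array([ 0.49 , -0.045,  0.231]), 0.15)]
bisque_cup [(array([ 0.473, -0.357,  0.061]), 0.75)]
bowl [(array([0.466, 0.43 , 0.027]), 0.95)]
side cam at [ 0.1845 -1.2053  0.86  ]
stand [(array([ 0.558, -0.048,  0.138]), 0.84)]
ring [(array([ 0.484, -0.046,  0.224]), 0.54)]
ring_top [(array([0.577, 0.134, 0.055]), 0.7), (array([ 0.488, -0.048,  0.224]), 0.53)]
hole_mid []
pivot [(array([ 0.563, -0.048,  0.142]), 0.96)]
spout [(array([ 0.57 , -0.247,  0.049]), 0.67), (array([ 0.631, -0.03 ,  0.177]), 0.6)]
mouth [(array([ 0.746, -0.138,  0.076]), 0.64), (array([ 0.629, -0.031,  0.177]), 0.63)]
mould_open [(array([ 0.745, -0.137,  0.077]), 0.68)]
mould_mid [(array([ 0.737, -0.012,  0.099]), 0.94)]
mould_shut [(array([0.699, 0.062, 0.06 ]), 0.71)]
slip_mug [(array([0.575, 0.132, 0.058]), 0.58)]
jar [(array([ 0.572, -0.247,  0.047]), 0.56), (array([ 0.746, -0.137,  0.078]), 0.56)]
bisque_cup [(array([ 0.451, -0.383,  0.066]), 0.68), (array([0.7  , 0.066, 0.056]), 0.67)]
bowl [(array([0.484, 0.454, 0.031]), 0.75)]
```

View pics/scene0.png

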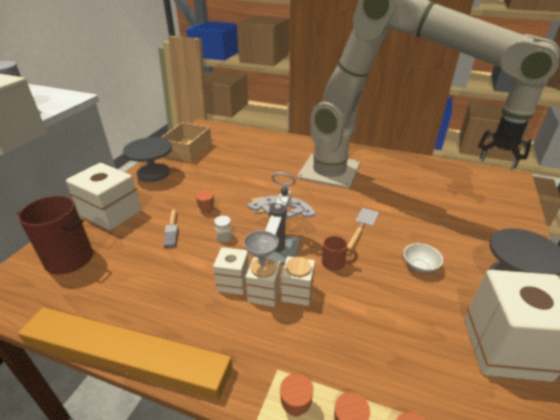

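View pics/side0.png

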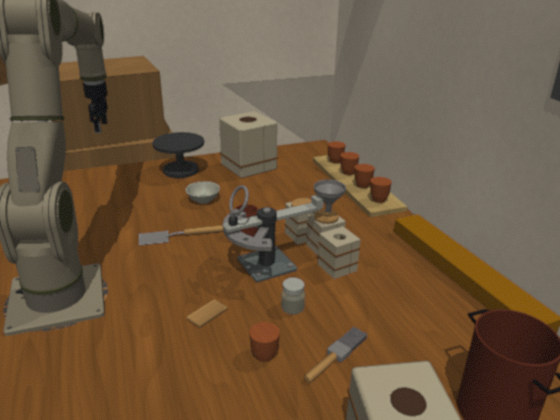

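The side view shows the ring at about (238,200) and the open mould at (338,250). The scene view puts the open mould at (231,262), on the stand's -y side. The moves can't tilt the tool directly, so I'll test what happens at the reach limit.

>>> carry_out(
  deltas=[
    [0,0,-0.4,0,-1],
    [0,0,-0.8,0,-1],
    [0,0,-1,0,-1],
    [0,0,-1,0,-1],
  ],
)

```text
clock: 2.0
position: [0.1745, 0.6008, 0.4062]
ee_rot: [0.141, 0.99, 0.002, 0.0]
ft_force: [0.4, 0.8, -1.7]
grip_width: 0.147
grasp_force: 0.0
```

>>> carry_out(
  deltas=[
    [0,0,-0.4,0,-1],
    [0,0,-0.8,0,-1],
    [0,0,-1,0,-1],
    [0,0,-1,0,-1],
  ],
)

```text
clock: 2.5
position: [0.1745, 0.6006, 0.5544]
ee_rot: [0.141, 0.99, 0.001, 0.0]
ft_force: [0.0, -0.5, -1.0]
grip_width: 0.0
grasp_force: 0.0
```

>>> carry_out(
  deltas=[
    [0,0,-0.4,0,-1],
    [0,0,-0.8,0,-1],
    [0,0,-1,0,-1],
    [0,0,-1,0,-1],
  ],
)

```text
clock: 3.0
position: [0.149, 0.5529, 0.6857]
ee_rot: [0.143, 0.984, 0.103, 0.01]
ft_force: [-0.8, 0.7, 0.2]
grip_width: -0.003
grasp_force: 0.0
```

```bash
python3 - <<'E'
from h import *
np.set_printoptions(precision=3,suppress=True)
o=manip.get_obs(); print(o["clock"],o["position"],o["joint_pos"],'\n',Ro.from_quat(o["ee_rot"]).as_matrix())
# arm pose from clouds: points of the arm/hub/ring
for n in("scene","side"):
    p=camera(n); C=cloud(p).reshape(-1,3); I=p["img"].reshape(-1,3)
    m=(C[:,0]>.4)&(C[:,0]<.9)&(abs(C[:,1])<.2)
    for a,b in((.095,.11),(.135,.145),(.155,.168),(.175,.19),(.2,.215),(.215,.24),(.24,.26),(.258,.28)):
        s=C[m&(C[:,2]>a)&(C[:,2]<b)]
        print(n,a,b,len(s),s.mean(0) if len(s) else '',s.min(0) if len(s) else '',s.max(0) if len(s) else '')
    for q in("mould_open","mould_mid","mould_shut","pivot","ring"):
        r=outline_of(q,p)
        if r:
            s=cloud(p)[r[0]["region"]]; s=s[s[:,2]>.05]; t=s[np.abs(s[:,2]-(.105 if q=="mould_open" else .115))<.006] if "mould" in q else s
            print(q,r[0]["conf"],len(t),t.mean(0),np.median(t,0))
E
```

```text
3.0 [0.149 0.553 0.686] [-1.843  0.334  0.874  0.633 -0.359  2.056  0.055] 
 [[-0.959  0.279  0.049]
 [ 0.283  0.938  0.199]
 [ 0.009  0.205 -0.979]]
scene 0.095 0.11 1184 [ 0.761 -0.025  0.105] [ 0.57  -0.15   0.095] [0.812 0.138 0.11 ]
scene 0.135 0.145 652 [ 0.516 -0.032  0.141] [ 0.451 -0.146  0.135] [0.781 0.076 0.145]
scene 0.155 0.168 352 [ 0.6   -0.022  0.163] [ 0.445 -0.057  0.155] [0.785 0.008 0.168]
scene 0.175 0.19 386 [ 0.656 -0.019  0.181] [ 0.459 -0.055  0.175] [0.803 0.03  0.19 ]
scene 0.2 0.215 303 [ 0.727 -0.008  0.207] [ 0.471 -0.069  0.2  ] [0.816 0.045 0.215]
scene 0.215 0.24 25 [ 0.489 -0.043  0.226] [ 0.474 -0.078  0.216] [ 0.501 -0.001  0.238]
scene 0.24 0.26 34 [ 0.502 -0.035  0.252] [ 0.492 -0.075  0.242] [0.512 0.    0.259]
scene 0.258 0.28 41 [ 0.509 -0.036  0.263] [ 0.502 -0.063  0.258] [ 0.512 -0.014  0.269]
mould_open 0.94 523 [ 0.764 -0.102  0.106] [ 0.767 -0.102  0.106]
mould_mid 0.65 360 [0.773 0.006 0.116] [0.774 0.007 0.116]
mould_shut 0.88 401 [0.733 0.094 0.116] [0.733 0.094 0.116]
pivot 0.6 2390 [ 0.618 -0.019  0.168] [ 0.585 -0.016  0.164]
ring
[... 471 characters left out ...]
14 0.048 0.215]
side 0.215 0.24 70 [ 0.487 -0.043  0.227] [ 0.473 -0.084  0.216] [ 0.502 -0.     0.24 ]
side 0.24 0.26 54 [ 0.499 -0.044  0.25 ] [ 0.484 -0.078  0.24 ] [ 0.51  -0.007  0.26 ]
side 0.258 0.28 34 [ 0.505 -0.043  0.262] [ 0.498 -0.067  0.258] [ 0.512 -0.018  0.267]
mould_open 0.75 450 [ 0.758 -0.108  0.104] [ 0.759 -0.109  0.104]
mould_mid 0.59 239 [ 0.763 -0.006  0.114] [ 0.762 -0.007  0.115]
mould_shut 0.65 0 [nan nan nan] [nan nan nan]
pivot 0.72 3018 [ 0.594 -0.046  0.166] [ 0.56  -0.042  0.161]
ring 0.55 238 [ 0.487 -0.042  0.224] [ 0.486 -0.047  0.225]<stdin>:15: RuntimeWarning: Mean of empty slice.
  ret = um.true_divide(
  return _methods._mean(a, axis=axis, dtype=dtype,
```

>>> carry_out(
  deltas=[
    [0,0,0,0,-1],
    [0,0,0,0,-1],
  ],
)

```text
clock: 3.85
position: [0.1492, 0.5518, 0.688]
ee_rot: [0.142, 0.984, 0.104, 0.011]
ft_force: [-0.1, 0.7, 0.6]
grip_width: -0.0
grasp_force: 0.0
```

>>> carry_out(
  deltas=[
    [0,0,-0.4,0,-1],
    [0,0,-0.8,0,-1],
    [0,0,-1,0,-1],
    [0,0,-1,0,-1],
  ],
)

```text
clock: 4.35
position: [0.1375, 0.5059, 0.7339]
ee_rot: [0.142, 0.98, 0.14, 0.015]
ft_force: [-0.3, -0.6, -0.6]
grip_width: -0.003
grasp_force: 0.0
```

>>> carry_out(
  deltas=[
    [0,0,0.2,0,-1],
    [0,0,0.4,0,-1],
  ],
)

```text
clock: 4.6
position: [0.1416, 0.5234, 0.6738]
ee_rot: [0.142, 0.98, 0.139, 0.015]
ft_force: [-0.2, 0.4, 0.2]
grip_width: 0.003
grasp_force: 0.0
```

```bash
python3 - <<'E'
from h import *
np.set_printoptions(precision=3,suppress=True)
o=manip.get_obs(); print(o["clock"],o["position"],o["joint_pos"],'\n',Ro.from_quat(o["ee_rot"]).as_matrix())
E
```

```text
4.6 [0.142 0.523 0.674] [-1.858  0.099  0.544  0.885 -0.053  1.89  -0.064] 
 [[-0.959  0.274  0.069]
 [ 0.282  0.921  0.268]
 [ 0.01   0.276 -0.961]]
```

```bash
cat >> h.py <<'E'
def plan(P,Rm,ways):
    # ways: (world xyz target, spin deg); prints tool-frame fractions per call
    for X,s in ways:
        d=Rm.T@(np.array(X)-P)/.15; print(np.round(d,2),round(s/30,2))
        P=P+Rm@(np.round(d,2)*.15); Rm=Rm@Ro.from_euler('z',s,degrees=True).as_matrix()
    print(P,'\n',Rm)
def now():
    o=manip.get_obs(); return np.array(o["position"]),Ro.from_quat(o["ee_rot"]).as_matrix()
E
python3 - <<'E'
from h import *
np.set_printoptions(precision=3,suppress=True)
P,Rm=now()
plan(P,Rm,[((.5*np.cos(np.radians(b)),.5*np.sin(np.radians(b)),.67),15.8) for b in (58,42,26,10,-5,-20)])
E
```

```text
[-0.98 -0.39 -0.1 ] 0.53
[-0.91 -0.11 -0.11] 0.53
[-0.91 -0.11 -0.17] 0.53
[-0.89 -0.11 -0.21] 0.53
[-0.84 -0.11 -0.23] 0.53
[-0.83 -0.1  -0.25] 0.53
[ 0.469 -0.172  0.671] 
 [[ 0.353  0.933  0.069]
 [ 0.894 -0.358  0.268]
 [ 0.275 -0.033 -0.961]]
```

>>> carry_out(
  deltas=[
    [-0.33,-0.13,-0.03,0.18,-1],
    [-0.65,-0.26,-0.07,0.36,-1],
    [-0.98,-0.39,-0.1,0.53,-1],
  ],
)

```text
clock: 4.97
position: [0.2666, 0.4226, 0.6713]
ee_rot: [0.277, 0.951, 0.139, -0.005]
ft_force: [0.6, 1.0, -0.1]
grip_width: 0.001
grasp_force: 0.0
```

>>> carry_out(
  deltas=[
    [-0.3,-0.04,-0.04,0.18,-1],
    [-0.6,-0.07,-0.07,0.36,-1],
    [-0.91,-0.11,-0.11,0.53,-1],
  ],
)

```text
clock: 5.35
position: [0.3723, 0.3335, 0.6711]
ee_rot: [0.406, 0.903, 0.137, -0.024]
ft_force: [0.4, 0.6, -0.4]
grip_width: -0.0
grasp_force: 0.0
```

>>> carry_out(
  deltas=[
    [-0.3,-0.04,-0.06,0.18,-1],
    [-0.6,-0.07,-0.12,0.36,-1],
    [-0.91,-0.11,-0.17,0.53,-1],
  ],
)

```text
clock: 5.72
position: [0.4496, 0.2171, 0.6709]
ee_rot: [0.527, 0.838, 0.133, -0.043]
ft_force: [1.0, 1.0, 0.1]
grip_width: -0.003
grasp_force: 0.0
```

>>> carry_out(
  deltas=[
    [-0.3,-0.04,-0.07,0.18,-1],
    [-0.6,-0.07,-0.14,0.36,-1],
    [-0.89,-0.11,-0.21,0.53,-1],
  ],
)

```text
clock: 6.1
position: [0.4862, 0.1117, 0.6671]
ee_rot: [0.618, 0.774, 0.125, -0.058]
ft_force: [0.8, 0.4, 0.3]
grip_width: 0.002
grasp_force: 0.0
```

>>> carry_out(
  deltas=[
    [-0.28,-0.04,-0.08,0.18,-1],
    [-0.56,-0.07,-0.16,0.36,-1],
    [-0.84,-0.11,-0.23,0.53,-1],
  ],
)

```text
clock: 6.48
position: [0.4959, 0.0628, 0.6578]
ee_rot: [0.667, 0.733, 0.116, -0.068]
ft_force: [1.1, -0.2, -0.3]
grip_width: -0.001
grasp_force: 0.0
```

>>> carry_out(
  deltas=[
    [-0.28,-0.03,-0.08,0.18,-1],
    [-0.56,-0.07,-0.16,0.36,-1],
    [-0.83,-0.1,-0.25,0.53,-1],
    [-0.83,-0.1,-0.25,0.53,-1],
  ],
)

```text
clock: 6.98
position: [0.4977, -0.0202, 0.6428]
ee_rot: [0.741, 0.658, 0.107, -0.079]
ft_force: [0.4, 0.2, -0.3]
grip_width: 0.002
grasp_force: 0.0
```

```bash
python3 - <<'E'
from h import *
np.set_printoptions(precision=3,suppress=True)
o=manip.get_obs(); P,Rm=now(); print(o["clock"],o["joint_pos"],P,'\n',Rm)
plan(P,Rm,[(P+[.05,-.02,.14],0)])
E
```

```text
6.975 [ 0.521  0.19  -0.545  0.855 -0.185  2.058 -0.222] [ 0.498 -0.02   0.643] 
 [[ 0.11   0.992  0.054]
 [ 0.958 -0.12   0.259]
 [ 0.263  0.024 -0.964]]
[ 0.15  0.37 -0.92] 0.0
[ 0.548 -0.041  0.783] 
 [[ 0.11   0.992  0.054]
 [ 0.958 -0.12   0.259]
 [ 0.263  0.024 -0.964]]
```

```bash
python3 - <<'E'
from h import *
np.set_printoptions(precision=3,suppress=True)
P,Rm=now()
plan(P,Rm,[([.49,-.13,.58],9),([.47,-.24,.58],9),([.5,-.255,.72],0),([.53,-.27,.86],0)])
E
```

```text
[-0.82  0.03  0.21] 0.3
[-0.71  0.07 -0.19] 0.3
[ 0.23  0.16 -0.92] 0.0
[ 0.24  0.17 -0.92] 0.0
[ 0.53  -0.27   0.861] 
 [[ 0.411  0.91   0.054]
 [ 0.874 -0.411  0.259]
 [ 0.258 -0.059 -0.964]]
```

>>> carry_out(
  deltas=[
    [-0.3,0.01,0.15,0.15,-1],
    [-0.6,0.03,0.21,0.3,-1],
    [-0.82,0.03,0.21,0.3,-1],
  ],
)

```text
clock: 7.35
position: [0.4901, -0.1322, 0.5791]
ee_rot: [0.791, 0.598, 0.1, -0.088]
ft_force: [0.2, 0.3, 0.2]
grip_width: 0.003
grasp_force: 0.0
```

>>> carry_out(
  deltas=[
    [-0.3,0.03,-0.08,0.15,-1],
    [-0.6,0.06,-0.15,0.3,-1],
    [-0.71,0.07,-0.19,0.3,-1],
  ],
)

```text
clock: 7.72
position: [0.4705, -0.242, 0.5789]
ee_rot: [0.835, 0.533, 0.093, -0.095]
ft_force: [0.7, 0.3, 0.7]
grip_width: -0.001
grasp_force: 0.0
```

>>> carry_out(
  deltas=[
    [0.1,0.06,-0.36,0,-1],
    [0.18,0.12,-0.7,0,-1],
    [0.23,0.16,-0.92,0,-1],
  ],
)

```text
clock: 8.1
position: [0.4845, -0.2261, 0.6231]
ee_rot: [0.836, 0.531, 0.119, -0.068]
ft_force: [0.5, 0.3, -0.6]
grip_width: 0.0
grasp_force: 0.0
```

>>> carry_out(
  deltas=[
    [0.1,0.06,-0.36,0,-1],
    [0.18,0.12,-0.7,0,-1],
    [0.23,0.16,-0.92,0,-1],
    [0.23,0.16,-0.92,0,-1],
  ],
)

```text
clock: 8.6
position: [0.4895, -0.2101, 0.6615]
ee_rot: [0.837, 0.526, 0.144, -0.042]
ft_force: [0.3, 0.1, 1.1]
grip_width: 0.003
grasp_force: 0.0
```

```bash
python3 - <<'E'
from h import *
np.set_printoptions(precision=3,suppress=True)
o=manip.get_obs(); P,Rm=now(); print(o["clock"],o["joint_pos"],P,'\n',Rm)
E
```

```text
8.6 [ 0.848  0.269 -0.57   0.725 -0.148  2.058 -0.223] [ 0.489 -0.21   0.662] 
 [[ 0.405  0.893  0.198]
 [ 0.868 -0.443  0.222]
 [ 0.286  0.082 -0.955]]
```

>>> carry_out(
  deltas=[
    [0.3,1,-1,0,-1],
    [0.3,1,-1,0,-1],
    [0.3,1,-1,0,-1],
    [0.3,1,-1,0,-1],
  ],
)

```text
clock: 9.1
position: [0.5452, -0.2251, 0.6976]
ee_rot: [0.836, 0.514, 0.191, -0.008]
ft_force: [0.5, -0.9, -0.5]
grip_width: 0.002
grasp_force: 0.0
```

```bash
python3 - <<'E'
from h import *
np.set_printoptions(precision=3,suppress=True)
o=manip.get_obs(); P,Rm=now(); print(o["clock"],o["joint_pos"],P,'\n',Rm)
E
```

```text
9.1 [ 0.499  0.359 -0.009  0.508 -0.381  2.058 -0.194] [ 0.545 -0.225  0.698] 
 [[ 0.399  0.863  0.31 ]
 [ 0.857 -0.471  0.21 ]
 [ 0.327  0.182 -0.927]]
```

>>> carry_out(
  deltas=[
    [0.3,1,-1,0,-1],
    [0.3,1,-1,0,-1],
    [0.3,1,-1,0,-1],
    [0.3,1,-1,0,-1],
  ],
)

```text
clock: 9.6
position: [0.5772, -0.2317, 0.7173]
ee_rot: [0.835, 0.507, 0.214, 0.016]
ft_force: [-0.1, -1.0, 0.7]
grip_width: -0.004
grasp_force: 0.0
```

```bash
python3 - <<'E'
from h import *
np.set_printoptions(precision=3,suppress=True)
o=manip.get_obs(); P,Rm=now(); print(o["clock"],o["joint_pos"],P,'\n',Rm)
E
```

```text
9.6 [ 0.53   0.45  -0.149  0.333 -0.3    2.058 -0.256] [ 0.577 -0.232  0.717] 
 [[ 0.394  0.839  0.375]
 [ 0.853 -0.485  0.19 ]
 [ 0.341  0.245 -0.907]]
```

>>> carry_out(
  deltas=[
    [0.38,0.27,-1,0,-1],
    [0.38,0.27,-1,0,-1],
    [0.38,0.27,-1,0,-1],
    [0.38,0.27,-1,0,-1],
  ],
)

```text
clock: 10.1
position: [0.5455, -0.1994, 0.767]
ee_rot: [0.831, 0.5, 0.24, 0.038]
ft_force: [0.6, -0.9, -0.2]
grip_width: -0.002
grasp_force: 0.0
```

>>> carry_out(
  deltas=[
    [0.4,0.35,-1,0,-1],
    [0.4,0.35,-1,0,-1],
    [0.4,0.35,-1,0,-1],
    [0.4,0.35,-1,0,-1],
  ],
)

```text
clock: 10.6
position: [0.5197, -0.1721, 0.8077]
ee_rot: [0.827, 0.493, 0.264, 0.058]
ft_force: [0.5, -0.1, -0.1]
grip_width: 0.001
grasp_force: 0.0
```

```bash
python3 - <<'E'
from h import *
np.set_printoptions(precision=3,suppress=True)
o=manip.get_obs(); P,Rm=now(); print(o["clock"],o["joint_pos"],P,'\n',Rm)
E
```

```text
10.6 [ 0.519  0.308 -0.189  0.32  -0.311  2.058 -0.355] [ 0.52  -0.172  0.808] 
 [[ 0.374  0.785  0.494]
 [ 0.846 -0.507  0.165]
 [ 0.38   0.356 -0.854]]
```

>>> carry_out(
  deltas=[
    [0.2,1,-1,0,-1],
    [0.2,1,-1,0,-1],
    [0.2,1,-1,0,-1],
    [0.2,1,-1,0,-1],
  ],
)

```text
clock: 11.1
position: [0.5264, -0.195, 0.8237]
ee_rot: [0.822, 0.486, 0.286, 0.076]
ft_force: [0.4, -0.4, -0.2]
grip_width: 0.0
grasp_force: 0.0
```

>>> carry_out(
  deltas=[
    [0.4,0.5,-1,0,-1],
    [0.4,0.5,-1,0,-1],
    [0.4,0.5,-1,0,-1],
    [0.4,0.5,-1,0,-1],
  ],
)

```text
clock: 11.6
position: [0.4954, -0.174, 0.8603]
ee_rot: [0.816, 0.478, 0.309, 0.095]
ft_force: [0.5, -0.6, 0.9]
grip_width: -0.002
grasp_force: 0.0
```

>>> carry_out(
  deltas=[
    [0.4,0.5,-1,0,-1],
    [0.4,0.5,-1,0,-1],
    [0.4,0.5,-1,0,-1],
    [0.4,0.5,-1,0,-1],
  ],
)

```text
clock: 12.1
position: [0.4621, -0.1561, 0.8932]
ee_rot: [0.81, 0.471, 0.332, 0.112]
ft_force: [0.1, -0.2, 1.0]
grip_width: -0.001
grasp_force: 0.0
```

```bash
python3 - <<'E'
from h import *
np.set_printoptions(precision=3,suppress=True)
o=manip.get_obs(); P,Rm=now(); print(o["clock"],o["joint_pos"],P,'\n',Rm)
E
```

```text
12.1 [ 0.535  0.246 -0.055  0.198 -0.475  2.058 -0.397] [ 0.462 -0.156  0.893] 
 [[ 0.337  0.688  0.643]
 [ 0.836 -0.532  0.131]
 [ 0.433  0.494 -0.754]]
```

>>> carry_out(
  deltas=[
    [-0.25,1,-1,0,-1],
    [-0.25,1,-1,0,-1],
    [-0.25,1,-1,0,-1],
    [-0.25,1,-1,0,-1],
  ],
)

```text
clock: 12.6
position: [0.4352, -0.2252, 0.8995]
ee_rot: [0.804, 0.462, 0.351, 0.129]
ft_force: [0.4, -0.5, -0.8]
grip_width: 0.003
grasp_force: 0.0
```

>>> carry_out(
  deltas=[
    [-0.1,0.7,-1,0,-1],
    [-0.1,0.7,-1,0,-1],
    [-0.1,0.7,-1,0,-1],
    [-0.1,0.7,-1,0,-1],
  ],
)

```text
clock: 13.1
position: [0.3885, -0.2607, 0.9142]
ee_rot: [0.798, 0.453, 0.369, 0.148]
ft_force: [-0.8, 0.5, -0.3]
grip_width: 0.002
grasp_force: 0.0
```

```bash
python3 - <<'E'
from h import *
np.set_printoptions(precision=3,suppress=True)
o=manip.get_obs(); P,Rm=now(); print(o["clock"],o["joint_pos"],P,'\n',Rm)
E
```

```text
13.1 [ 0.995  0.272 -0.212  0.163 -0.663  2.058 -0.25 ] [ 0.389 -0.261  0.914] 
 [[ 0.316  0.614  0.723]
 [ 0.832 -0.546  0.099]
 [ 0.456  0.57  -0.684]]
```

```bash
python3 - <<'E'
from h import *
np.set_printoptions(precision=3,suppress=True)
P,Rm=now()
plan(P,Rm,[([.40,-.16,.82],25),([.4,-.06,.73],26),([.4,-.05,.6],0),([.4,-.05,.47],0)])
E
```

```text
[ 0.3  -0.68  0.55] 0.83
[-0.05 -0.75  0.48] 0.87
[-0.62 -0.08  0.6 ] 0.0
[-0.64 -0.    0.59] 0.0
[ 0.4  -0.05  0.47] 
 [[ 0.676  0.14   0.723]
 [ 0.099 -0.99   0.099]
 [ 0.73   0.005 -0.684]]
```

>>> carry_out(
  deltas=[
    [0.1,-0.22,0.18,0.28,-1],
    [0.2,-0.45,0.36,0.55,-1],
    [0.3,-0.68,0.55,0.83,-1],
  ],
)

```text
clock: 13.48
position: [0.3985, -0.176, 0.8388]
ee_rot: [0.867, 0.3, 0.391, 0.077]
ft_force: [0.1, 1.0, 3.0]
grip_width: -0.004
grasp_force: 0.0
```

>>> carry_out(
  deltas=[
    [-0.02,-0.25,0.16,0.29,-1],
    [-0.03,-0.5,0.32,0.58,-1],
    [-0.05,-0.75,0.48,0.87,-1],
    [-0.05,-0.75,0.48,0.87,-1],
  ],
)

```text
clock: 13.98
position: [0.3941, -0.08, 0.743]
ee_rot: [0.912, 0.1, 0.397, -0.013]
ft_force: [-0.2, 0.2, 0.1]
grip_width: -0.002
grasp_force: 0.0
```

>>> carry_out(
  deltas=[
    [-0.2,-0.03,0.2,0,-1],
    [-0.4,-0.06,0.4,0,-1],
    [-0.62,-0.08,0.6,0,-1],
  ],
)

```text
clock: 14.35
position: [0.4113, -0.0971, 0.6569]
ee_rot: [0.911, 0.096, 0.4, -0.02]
ft_force: [-1.1, -0.9, 0.3]
grip_width: 0.001
grasp_force: 0.0
```

>>> carry_out(
  deltas=[
    [-0.22,0,0.2,0,-1],
    [-0.44,0,0.4,0,-1],
    [-0.64,0,0.59,0,-1],
  ],
)

```text
clock: 14.72
position: [0.4362, -0.1019, 0.5615]
ee_rot: [0.912, 0.11, 0.394, -0.039]
ft_force: [-0.4, 3.1, 0.3]
grip_width: 0.002
grasp_force: 0.0
```

```bash
python3 - <<'E'
from h import *
np.set_printoptions(precision=3,suppress=True)
o=manip.get_obs(); P,Rm=now(); print(o["clock"],o["joint_pos"],P,'\n',Rm)
plan(P,Rm,[([.41,-.05,.38],0),([.417,-.05,.311],0)])
E
```

```text
14.725 [ 0.77  -0.496 -0.17   1.796 -0.673  1.266 -0.719] [ 0.436 -0.102  0.562] 
 [[ 0.666  0.232  0.709]
 [ 0.17  -0.973  0.159]
 [ 0.726  0.015 -0.687]]
[-0.94 -0.4   0.76] 0.0
[-0.3   0.01  0.35] 0.0
[ 0.417 -0.05   0.311] 
 [[ 0.666  0.232  0.709]
 [ 0.17  -0.973  0.159]
 [ 0.726  0.015 -0.687]]
```

```bash
cat > kin.py <<'E'
from h import *
from scipy.optimize import least_squares
import itertools
D=[([-1.311,.332,-.065,1.46,.022,1.35,-.088],(.1743,.5998,.2525),(0,-.001,-1)),
([-1.843,.334,.874,.633,-.359,2.056,.055],(.149,.553,.686),(.049,.199,-.979)),
([-1.858,.099,.544,.885,-.053,1.89,-.064],(.142,.523,.674),(.069,.268,-.961)),
([.521,.19,-.545,.855,-.185,2.058,-.222],(.498,-.02,.643),(.054,.259,-.964)),
([.848,.269,-.57,.725,-.148,2.058,-.223],(.489,-.21,.662),(.198,.222,-.955)),
([.499,.359,-.009,.508,-.381,2.058,-.194],(.545,-.225,.698),(.31,.21,-.927)),
([.53,.45,-.149,.333,-.3,2.058,-.256],(.577,-.232,.717),(.375,.19,-.907)),
([.519,.308,-.189,.32,-.311,2.058,-.355],(.520,-.172,.808),(.494,.165,-.854)),
([.535,.246,-.055,.198,-.475,2.058,-.397],(.462,-.156,.893),(.643,.131,-.754)),
([.995,.272,-.212,.163,-.663,2.058,-.25],(.389,-.261,.914),(.723,.099,-.684)),
([.77,-.496,-.17,1.796,-.673,1.266,-.719],(.436,-.102,.562),(.709,.159,-.687))]
def fk(q,k,s):
    h,a,b,L,e1,e2,e3,y0=k; P=np.zeros(3); R=Ro.from_euler('z',y0+s[0]*q[0])
    Y=lambda t:Ro.from_euler('y',t); Z=lambda t:Ro.from_euler('z',t)
    P=P+R.apply([0,0,h]); R=R*Y(q[1])*Z(s[1]*q[2]); P=P+R.apply([e1,0,a])
    R=R*Y(q[3]); P=P+R.apply([e2,0,b]); R=R*Z(s[2]*q[4])*Y(q[5])
    P=P+R.apply([e3,0,L]); return P,R*Z(s[3]*q[6])
def fit():
    best=None
    for s in itertools.product((-1,1),repeat=3):
        s=s+(-1,)
        def r(k): return np.concatenate([np.r_[fk(q,k,s)[0]-p,.3*(fk(q,k,s)[1].as_matrix()[:,2]-z)] for q,p,z in D])
        m=least_squares(r,[.33,.4,.4,.2,0,0,0,0])
        if best is None or m.cost<best[0]: best=(m.cost,m.x,s,np.abs(m.fun).max())
    return best
LO=np.array([-2.6,-.5,-1.47,.16,-1.27,.06,-2.6]);HI=np.array([2.6,2.12,1.34,2.42,4.41,2.06,2.6])
def ik(p,z,k,s,n=12,seed=0,xlat=None):
    rng=np.random.default_rng(seed); out=None
    for i in range(n):
        q0=LO+(HI-LO)*rng.uniform(.15,.85,7) if i else np.clip([.77,-.4,-.17,1.8,-.67,1.2,-.7],LO+.01,HI-.01)
        m=least_squares(lambda q:np.r_[fk(q,k,s)[0]-p,.3*(fk(q,k,s)[1].as_matrix()[:,2]-z)],q0,bounds=(LO,HI))
        if out is None or m.cost<out.cost: out=m
    return out
E
cat > t.py <<'E'
from kin import *
np.set_printoptions(precision=3,suppress=True)
c,k,s,e=fit(); print(c,k,s,e); np.savez('k.npz',k=k,s=s)
for tilt in (47,40,33,25):
  for X in ((.489,-.04,.243),(.43,-.05,.311),(.436,-.102,.45)):
    t=np.radians(tilt); z=np.array([np.sin(t)*.99,np.sin(t)*.13,-np.cos(t)])
    m=ik(X,z,k,s); print(tilt,X,np.sqrt(2*m.cost),m.x)
E
python3 t.py
```

```text
0.0008212388528872634 [ 0.241  0.445  0.486  0.292  0.001  0.004 -0.003 -0.064] (-1, -1, -1, -1) 0.014053246760715498
47 (0.489, -0.04, 0.243) 0.00024079184111039674 [ 0.736 -0.4   -0.473  2.376 -1.034  0.564 -1.607]
47 (0.43, -0.05, 0.311) 0.023833822430759457 [ 0.295 -0.5    0.     2.317 -0.599  0.699 -1.564]
47 (0.436, -0.102, 0.45) 0.013253631678685634 [ 0.466 -0.5    0.     2.02  -0.563  1.027  2.27 ]
40 (0.489, -0.04, 0.243) 0.00018598681184875643 [ 0.301 -0.317 -0.136  2.298 -0.526  0.55  -2.066]
40 (0.43, -0.05, 0.311) 0.009162318942645376 [ 0.234 -0.5    0.     2.264 -0.395  0.783 -1.458]
40 (0.436, -0.102, 0.45) 0.00018598681184925527 [ 0.148 -0.497  0.157  1.972 -0.279  1.052 -1.367]
33 (0.489, -0.04, 0.243) 0.0001335139652728662 [-0.575 -0.33   0.584  2.217  0.092  0.639  2.594]
33 (0.43, -0.05, 0.311) 0.00013351396527375715 [ 0.055 -0.472  0.095  2.205 -0.187  0.87  -1.261]
33 (0.436, -0.102, 0.45) 0.0001335139652731156 [ 0.558 -0.431 -0.136  1.89  -0.403  1.215  2.559]
25 (0.489, -0.04, 0.243) 8.03835570145634e-05 [-0.561 -0.243  0.568  2.121  0.054  0.8    0.928]
25 (0.43, -0.05, 0.311) 8.038355701433078e-05 [ 0.146 -0.39   0.     2.114 -0.167  1.011 -2.468]
25 (0.436, -0.102, 0.45) 8.038355701447646e-05 [ 1.075 -0.431 -0.517  1.798 -0.51   1.403  2.471]
```

```bash
python3 - <<'E'
from h import *
np.set_printoptions(precision=3,suppress=True)
P,Rm=now()
plan(P,Rm,[([.475,-.06,.46],0),([.475,-.05,.37],0)])
E
```

```text
[-0.27 -0.22  0.69] 0.0
[-0.43 -0.08  0.43] 0.0
[ 0.475 -0.049  0.369] 
 [[ 0.666  0.232  0.709]
 [ 0.17  -0.973  0.159]
 [ 0.726  0.015 -0.687]]
```

>>> carry_out(
  deltas=[
    [-0.1,-0.07,0.23,0,-1],
    [-0.18,-0.15,0.46,0,-1],
    [-0.27,-0.22,0.69,0,-1],
    [-0.27,-0.22,0.69,0,-1],
  ],
)

```text
clock: 15.22
position: [0.4766, -0.0698, 0.4591]
ee_rot: [0.914, 0.102, 0.391, -0.035]
ft_force: [-0.5, -0.1, 0.2]
grip_width: 0.001
grasp_force: 0.0
```

>>> carry_out(
  deltas=[
    [-0.15,-0.03,0.15,0,-1],
    [-0.3,-0.06,0.3,0,-1],
    [-0.43,-0.08,0.43,0,-1],
    [-0.43,-0.08,0.43,0,-1],
  ],
)

```text
clock: 15.72
position: [0.4776, -0.0612, 0.3703]
ee_rot: [0.914, 0.101, 0.392, -0.035]
ft_force: [0.1, -0.0, -0.2]
grip_width: -0.003
grasp_force: 0.0
```

```bash
python3 - <<'E'
from h import *
np.set_printoptions(precision=3,suppress=True)
o=manip.get_obs(); P,Rm=now(); print(o["clock"],o["joint_pos"],P,'\n',Rm)
plan(P,Rm,[([.457,-.045,.282],0)])
p=camera("side"); save(p,"side1"); q=camera("scene"); save(q,"scene1")
c=lambda p,n:cv2.resize(p["img"][max(0,n[1]-75):n[1]+75,n[0]-100:n[0]+100],(800,600))[:,:,::-1]
cv2.imwrite("pics/c1.png",c(p,(240,180)))
E
```

```text
15.725 [ 0.505 -0.498 -0.183  2.19  -0.648  0.797 -0.733] [ 0.478 -0.061  0.37 ] 
 [[ 0.672  0.211  0.71 ]
 [ 0.157 -0.977  0.142]
 [ 0.724  0.016 -0.69 ]]
[-0.5  -0.14  0.32] 0.0
[ 0.457 -0.046  0.283] 
 [[ 0.672  0.211  0.71 ]
 [ 0.157 -0.977  0.142]
 [ 0.724  0.016 -0.69 ]]
```

View pics/c1.png

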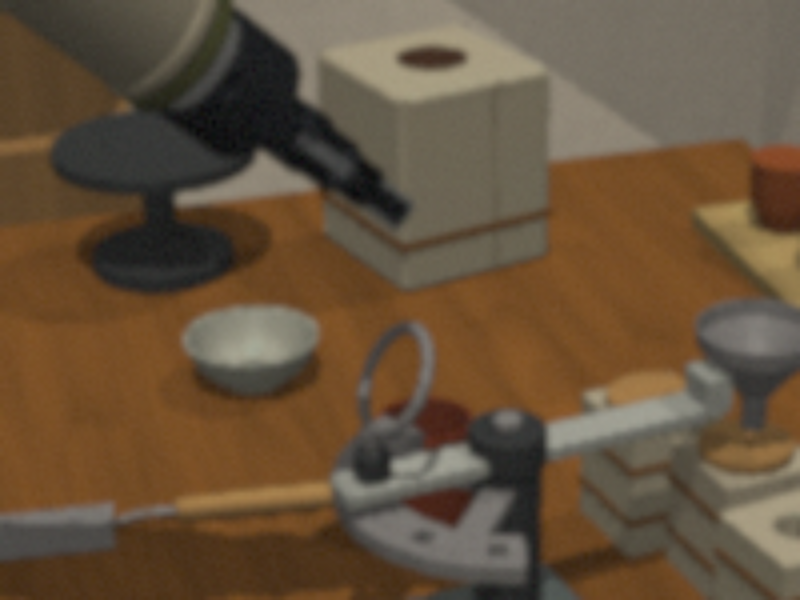

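The crop shows the shut fingertip at (405,212), tilted about 46° down along the arm. The ring top is at (410,325), clear below it. Next I'll descend to the outer side of the ring.

>>> carry_out(
  deltas=[
    [-0.15,-0.05,0.1,0,-1],
    [-0.3,-0.1,0.2,0,-1],
    [-0.5,-0.14,0.32,0,-1],
    [-0.5,-0.14,0.32,0,-1],
  ],
)

```text
clock: 16.32
position: [0.4614, -0.047, 0.2812]
ee_rot: [0.914, 0.101, 0.392, -0.036]
ft_force: [0.5, -1.0, -0.7]
grip_width: -0.002
grasp_force: 0.0
```

```bash
python3 - <<'E'
from h import *
np.set_printoptions(precision=3,suppress=True)
o=manip.get_obs(); P,Rm=now(); print(o["clock"],o["joint_pos"],P,'\n',Rm)
n=Rm[:,0]; B=np.array([.507,-.038,.262]); A=B-.026*n; print("A",A,"tip rel bar: along",(P+.022*Rm[:,2]-B)@Rm[:,2],"perp",(P-B)@n,"lat",(P-B)@Rm[:,1])
plan(P,Rm,[(A,0)])
p=camera("side"); q=camera("scene")
c=lambda p,n:cv2.resize(p["img"][n[1]-50:n[1]+50,n[0]-66:n[0]+67],(399,300))[:,:,::-1]
print(proj(p,B),proj(q,B))
cv2.imwrite("pics/c2.png",np.hstack([c(p,(240,190)),c(q,(285,190))]))
E
```

```text
16.325 [ 0.481 -0.499 -0.209  2.376 -0.772  0.632 -0.601] [ 0.461 -0.047  0.281] 
 [[ 0.673  0.212  0.709]
 [ 0.156 -0.977  0.144]
 [ 0.723  0.014 -0.69 ]]
A [ 0.49  -0.042  0.243] tip rel bar: along -0.02492942519234319 perp -0.01817487910774005 lat -0.0006503738786848731
[-0.05  0.    0.31] 0.0
[ 0.489 -0.041  0.244] 
 [[ 0.673  0.212  0.709]
 [ 0.156 -0.977  0.144]
 [ 0.723  0.014 -0.69 ]]
[243.894 187.844] [281.471 173.41 ]
```

View pics/c2.png

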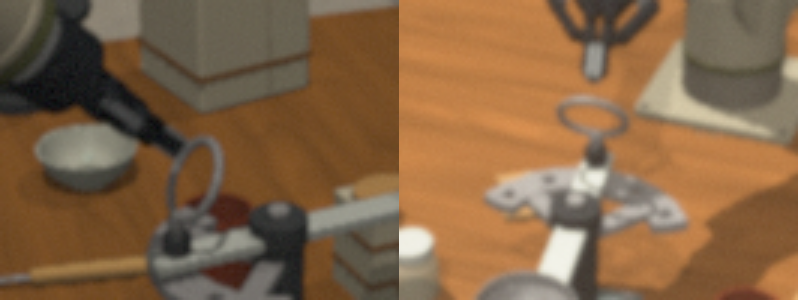

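The left view has the tip at (183,150), just outside the ring, whose top is at (207,140). The right view shows it centred on the ring, around column 594. I'll insert it now.

>>> carry_out(
  deltas=[
    [-0.05,0,0.06,0,-1],
    [-0.06,0,0.12,0,-1],
    [-0.06,0,0.2,0,-1],
    [-0.06,0,0.28,0,-1],
    [-0.06,0,0.34,0,-1],
    [-0.06,0,0.34,0,-1],
  ],
)

```text
clock: 17.18
position: [0.492, -0.0405, 0.239]
ee_rot: [0.914, 0.101, 0.392, -0.036]
ft_force: [-0.1, -0.6, -0.5]
grip_width: 0.003
grasp_force: 0.0
```

```bash
python3 - <<'E'
from h import *
np.set_printoptions(precision=3,suppress=True)
o=manip.get_obs(); P,Rm=now(); print(o["clock"],o["joint_pos"],P,o["ft_force"],'\n',Rm)
B=np.array([.507,-.038,.262]); print("tip rel bar: along",(P+.022*Rm[:,2]-B)@Rm[:,2],"perp",(P-B)@Rm[:,0],"lat",(P-B)@Rm[:,1])
print("up 25mm", Rm.T@[0,0,.025]/.15)
p=camera("side"); q=camera("scene")
c=lambda p,n:cv2.resize(p["img"][n[1]-50:n[1]+50,n[0]-66:n[0]+67],(399,300))[:,:,::-1]
cv2.imwrite("pics/c3.png",np.hstack([c(p,(240,190)),c(q,(285,190))]))
E
```

```text
17.175 [ 0.418 -0.366 -0.22   2.391 -0.854  0.474 -0.519] [ 0.492 -0.041  0.239] [-0.145 -0.578 -0.463] 
 [[ 0.673  0.213  0.709]
 [ 0.157 -0.977  0.145]
 [ 0.723  0.014 -0.69 ]]
tip rel bar: along 0.02685240781176104 perp -0.027140581239489342 lat -0.001042013268098952
up 25mm [ 0.121  0.002 -0.115]
```

View pics/c3.png

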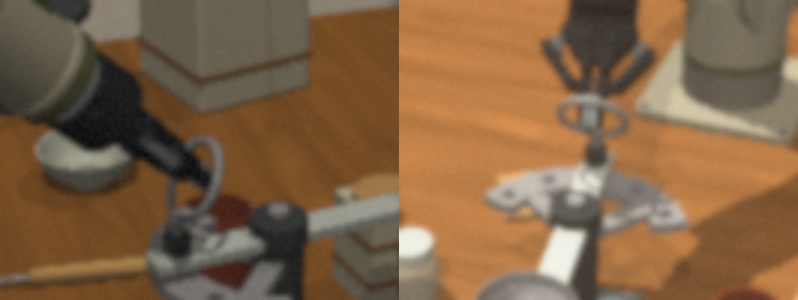

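The fingertip is through the ring, with its tip at (210,188) in the left view. I'll lift in stages.

>>> carry_out(
  deltas=[
    [0.03,0,-0.03,0,-1],
    [0.05,0,-0.05,0,-1],
    [0.07,0,-0.07,0,-1],
    [0.085,0,-0.08,0,-1],
    [0.1,0,-0.09,0,-1],
  ],
)

```text
clock: 17.9
position: [0.4917, -0.0406, 0.2591]
ee_rot: [0.914, 0.101, 0.392, -0.036]
ft_force: [-3.0, -1.0, -4.6]
grip_width: -0.004
grasp_force: 2.4
```

>>> carry_out(
  deltas=[
    [0.012,0,-0.011,0,-1],
    [0.024,0,-0.023,0,-1],
    [0.024,0,-0.023,0,-1],
  ],
)

```text
clock: 18.27
position: [0.4919, -0.0405, 0.2645]
ee_rot: [0.914, 0.101, 0.392, -0.036]
ft_force: [-4.7, -2.2, -5.4]
grip_width: -0.002
grasp_force: 3.5
```

```bash
cat >> h.py <<'E'
def ringz(ps=("side",)):
    out=[]
    for n in ps:
        p=camera(n); C=cloud(p); I=p["img"].astype(int); r=outline_of("ring",p); 
        s=C.reshape(-1,3); m=(s[:,2]>.25)&(s[:,2]<.31)&(s[:,0]>.49)&(s[:,0]<.54)&(s[:,1]>-.1)&(s[:,1]<.05)
        out.append((n,p))
    return out
E
python3 - <<'E'
from h import *
np.set_printoptions(precision=3,suppress=True)
o=manip.get_obs(); P,Rm=now(); print(o["clock"],P,o["ft_force"])
p=camera("side"); q=camera("scene")
c=lambda p,n:cv2.resize(p["img"][n[1]-50:n[1]+50,n[0]-66:n[0]+67],(399,300))[:,:,::-1]
cv2.imwrite("pics/c4.png",np.hstack([c(p,(240,190)),c(q,(285,190))]))
E
```

```text
18.275 [ 0.492 -0.041  0.265] [-4.707 -2.243 -5.437]
```

>>> carry_out(
  deltas=[
    [0.012,0,-0.011,0,-1],
    [0.024,0,-0.023,0,-1],
    [0.029,0,-0.028,0,-1],
    [0.029,0,-0.028,0,-1],
  ],
)

```text
clock: 18.88
position: [0.4918, -0.0404, 0.2706]
ee_rot: [0.914, 0.101, 0.392, -0.036]
ft_force: [-4.9, -1.6, -5.1]
grip_width: 0.001
grasp_force: 3.8
```

```bash
python3 - <<'E'
from h import *
np.set_printoptions(precision=3,suppress=True)
o=manip.get_obs(); P,Rm=now(); print(o["clock"],P,o["ft_force"],o["joint_pos"])
p=camera("side"); q=camera("scene")
c=lambda p,n:cv2.resize(p["img"][n[1]-50:n[1]+50,n[0]-66:n[0]+67],(399,300))[:,:,::-1]
cv2.imwrite("pics/c4.png",np.hstack([c(p,(240,190)),c(q,(285,190))]))
E
```

```text
18.875 [ 0.492 -0.04   0.271] [-4.863 -1.554 -5.075] [ 0.465 -0.408 -0.248  2.345 -0.789  0.552 -0.602]
```

View pics/c4.png

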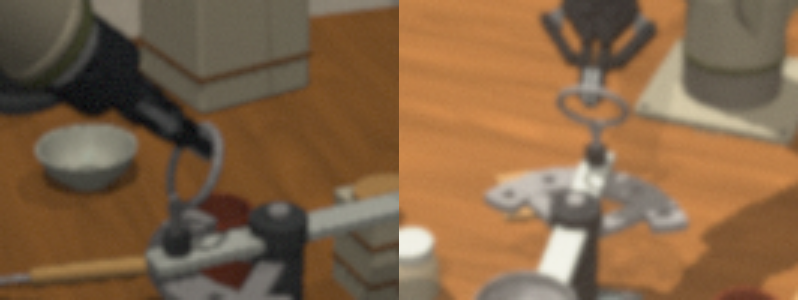

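The ring has risen about 13 mm, so the pin is clear of its hole. I'll compute the swing rows.

```bash
python3 - <<'E'
from h import *
P,Rm=now(); a0=np.radians(8.3)
for d in range(5,36,5):
    a=a0-np.radians(d); w=-.064*np.array([np.cos(a)-np.cos(a0),np.sin(a)-np.sin(a0),0]); print(d,np.round(Rm.T@w/.15,3))
E
```

```text
5 [ 0.003 -0.037  0.003]
10 [ 0.009 -0.073  0.008]
15 [ 0.016 -0.109  0.015]
20 [ 0.026 -0.144  0.024]
25 [ 0.038 -0.177  0.036]
30 [ 0.052 -0.209  0.05 ]
35 [ 0.067 -0.239  0.066]
```

>>> carry_out(
  deltas=[
    [0.001,-0.018,0.001,0,-1],
    [0.003,-0.037,0.003,0,-1],
    [0.006,-0.055,0.005,0,-1],
    [0.009,-0.073,0.008,0,-1],
    [0.012,-0.091,0.011,0,-1],
    [0.016,-0.109,0.015,0,-1],
    [0.021,-0.127,0.02,0,-1],
    [0.026,-0.144,0.024,0,-1],
    [0.032,-0.16,0.03,0,-1],
    [0.038,-0.177,0.036,0,-1],
    [0.045,-0.193,0.043,0,-1],
    [0.052,-0.209,0.05,0,-1],
    [0.052,-0.209,0.05,0,-1],
  ],
)

```text
clock: 20.6
position: [0.4938, -0.0055, 0.2678]
ee_rot: [0.915, 0.102, 0.389, -0.037]
ft_force: [-19.1, 4.2, -5.2]
grip_width: 0.002
grasp_force: 8.8
```

```bash
cat >> h.py <<'E'
def funnel(n):
    p=camera(n); s=cloud(p).reshape(-1,3)
    # arm bar top between hub and funnel
    m=(abs(s[:,2]-.162)<.004); r=np.hypot(s[:,0]-.570,s[:,1]+.029); m&=(r>.04)&(r<.15)&(s[:,0]>.59)
    t=s[m]; c=t.mean(0); 
    w=s[(s[:,2]>.203)&(s[:,2]<.213)&(s[:,0]>.68)&(s[:,0]<.85)]
    x,y=w[:,0],w[:,1]; A=np.c_[2*x,2*y,np.ones(len(x))]; q=np.linalg.lstsq(A,x*x+y*y,rcond=None)[0]
    return p,len(t),np.degrees(np.arctan2(c[1]+.029,c[0]-.57)),q[:2],np.degrees(np.arctan2(q[1]+.029,q[0]-.57))
E
python3 - <<'E'
from h import *
np.set_printoptions(precision=4,suppress=True)
o=manip.get_obs(); P,Rm=now(); print(o["clock"],P,o["ft_force"])
for n in("side","scene"):
    p,*r=funnel(n); print(n,*r)
    b=boxes_of("mouth",p)[:1]; print([(x["position"],x["conf"]) for x in b])
c=lambda p,n:cv2.resize(p["img"][n[1]-75:n[1]+75,n[0]-100:n[0]+100],(800,600))[:,:,::-1]
cv2.imwrite("pics/c5.png",c(p,(270,215)))
E
```

```text
20.6 [ 0.4938 -0.0055  0.2678] [-19.081    4.1687  -5.2293]
side 263 -22.328452726160567 [1.2978 1.0403] 55.75792532836499
[([0.7442, -0.1389, 0.0738], 0.78)]
scene 242 -17.91199233671717 [0.8412 0.2298] 43.66904210009283
[([0.7964, -0.0944, 0.0835], 0.75)]
```

View pics/c5.png

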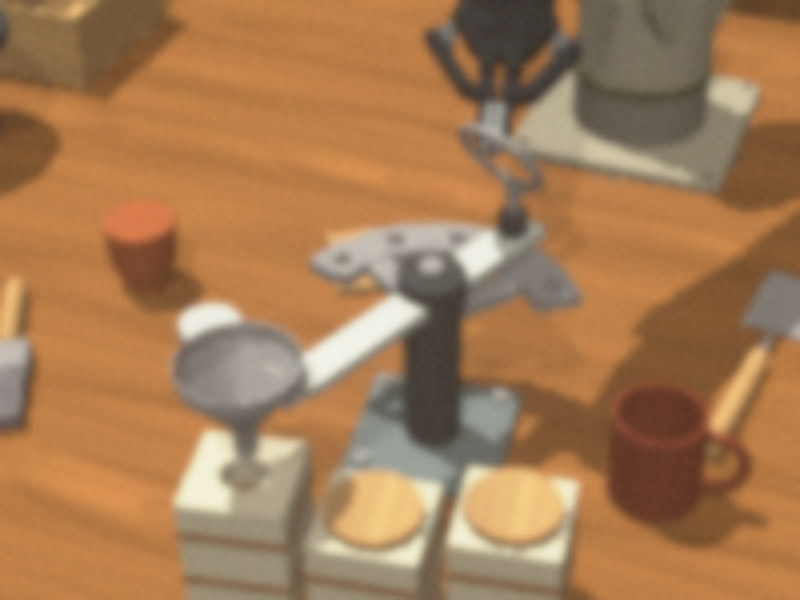

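The funnel's spout is over the open pour hole: spout at (243,445), hole at (243,475) in the crop. The push along x is high at 19 N, so I'll ease off before lowering.

>>> carry_out(
  deltas=[
    [-0.01,-0.003,-0.01,0,-1],
    [-0.018,-0.005,-0.018,0,-1],
    [-0.018,-0.005,-0.018,0,-1],
  ],
)

```text
clock: 21.18
position: [0.4919, -0.0069, 0.2706]
ee_rot: [0.914, 0.101, 0.392, -0.036]
ft_force: [-5.6, 1.7, -5.9]
grip_width: 0.001
grasp_force: 3.7
```

```bash
python3 - <<'E'
from h import *
np.set_printoptions(precision=4,suppress=True)
o=manip.get_obs(); P,Rm=now(); print(o["clock"],P,o["ft_force"])
# swing angle: funnel rim ellipse centre from bright/outline, via ray to z=.21
for n in("side","scene"):
    p=camera(n); C=cloud(p); s=C.reshape(-1,3)
    w=s[(s[:,2]>.195)&(s[:,2]<.216)&(s[:,0]>.68)&(s[:,0]<.83)&(s[:,1]<.0)&(s[:,1]>-.2)]
    (cx,cy),r=cv2.minEnclosingCircle((w[:,:2]*1000).astype(np.float32)); print(n,len(w),cx,cy,r,np.degrees(np.arctan2(cy+29,cx-570)))
    t=s[(abs(s[:,2]-.105)<.005)&(s[:,0]>.7)&(s[:,1]<-.04)&(s[:,1]>-.18)]; rc=cv2.minAreaRect((t[:,:2]*1000).astype(np.float32)); print(rc)
    m=(abs(s[:,2]-.162)<.004)&(np.hypot(s[:,0]-.57,s[:,1]+.029)<.17)&(np.hypot(s[:,0]-.57,s[:,1]+.029)>.035)&(s[:,0]>.59)
    v=cv2.fitLine(s[m][:,:2].astype(np.float32),cv2.DIST_HUBER,0,.001,.001).ravel(); print(np.degrees(np.arctan2(v[1],v[0])))
print("down1mm",Rm.T@[0,0,-.001]/.15, "y1mm",Rm.T@[0,.001,0]/.15)
E
```

```text
21.175 [ 0.4919 -0.0069  0.2706] [-5.6269  1.7332 -5.9043]
side 345 760.9627685546875 -94.6910400390625 50.435813903808594 -18.983176187180728
((755.7313842773438, -93.504638671875), (87.27334594726562, 110.84324645996094), 11.527856826782227)
-22.422855
scene 339 759.548828125 -93.24266815185547 47.28639602661133 -18.722758865573827
((756.9796752929688, -90.87745666503906), (84.2357406616211, 106.79056549072266), 10.81274700164795)
-12.873393
down1mm [-0.0048 -0.0001  0.0046] y1mm [ 0.001  -0.0065  0.001 ]
```

>>> carry_out(
  deltas=[
    [0.002,-0.008,0.002,0,-1],
    [0.004,-0.015,0.004,0,-1],
    [0.006,-0.021,0.006,0,-1],
    [0.006,-0.021,0.006,0,-1],
  ],
)

```text
clock: 21.78
position: [0.4925, -0.0039, 0.2705]
ee_rot: [0.914, 0.101, 0.392, -0.036]
ft_force: [-5.7, 0.8, -4.9]
grip_width: -0.001
grasp_force: 3.5
```

```bash
cat > m.py <<'E'
from h import *
np.set_printoptions(precision=4,suppress=True)
o=manip.get_obs(); P,Rm=now(); print(o["clock"],P,o["ft_force"])
for n in("side","scene"):
    p=camera(n); C=cloud(p); s=C.reshape(-1,3)
    w=s[(s[:,2]>.195)&(s[:,2]<.216)&(s[:,0]>.68)&(s[:,0]<.83)&(s[:,1]<.0)&(s[:,1]>-.2)]
    (cx,cy),r=cv2.minEnclosingCircle((w[:,:2]*1000).astype(np.float32)); print(n,cx,cy,r,"angle %.1f"%np.degrees(np.arctan2(cy+29,cx-570)),"median",np.median(w,0))
    b=s[(s[:,2]>.2)&(s[:,2]<.3)&(s[:,0]>.46)&(s[:,0]<.54)&(s[:,1]>-.06)&(s[:,1]<.06)]
E
python3 m.py
```

```text
21.775 [ 0.4925 -0.0039  0.2705] [-5.7107  0.7724 -4.8878]
side 754.942138671875 -100.38806915283203 49.84634780883789 angle -21.1 median [ 0.7601 -0.0955  0.2028]
scene 756.8490600585938 -99.79735565185547 47.989036560058594 angle -20.8 median [ 0.7467 -0.1048  0.2045]
```

>>> carry_out(
  deltas=[
    [-0.007,-0.003,0.01,0,-1],
    [-0.017,-0.004,0.02,0,-1],
    [-0.026,-0.004,0.03,0,-1],
    [-0.036,-0.004,0.038,0,-1],
    [-0.046,-0.004,0.047,0,-1],
    [-0.046,-0.004,0.047,0,-1],
  ],
)

```text
clock: 22.62
position: [0.4929, -0.0034, 0.2608]
ee_rot: [0.914, 0.101, 0.392, -0.036]
ft_force: [-6.8, 0.6, -4.0]
grip_width: 0.003
grasp_force: 3.4
```

```bash
python3 m.py
```

```text
22.625 [ 0.4929 -0.0034  0.2608] [-6.8167  0.618  -4.0319]
side 758.1406860351562 -102.63468170166016 49.61856460571289 angle -21.4 median [ 0.7599 -0.0952  0.2029]
scene 758.2401733398438 -101.2430648803711 47.181278228759766 angle -21.0 median [ 0.7478 -0.1047  0.2042]
```

>>> carry_out(
  deltas=[
    [-0.015,0,0.008,0,-1],
    [-0.027,0,0.017,0,-1],
    [-0.037,0,0.026,0,-1],
    [-0.047,0,0.036,0,-1],
    [-0.057,0,0.045,0,-1],
    [-0.075,0,0.062,0,-1],
    [-0.075,0,0.062,0,-1],
  ],
)

```text
clock: 23.6
position: [0.492, -0.0042, 0.2462]
ee_rot: [0.914, 0.101, 0.392, -0.035]
ft_force: [-0.5, -0.5, -0.4]
grip_width: -0.004
grasp_force: 0.0
```

```bash
python3 m.py; python3 - <<'E'
from h import *
np.set_printoptions(precision=3,suppress=True)
p=camera("side");q=camera("scene")
# ring top height
for c in(p,q):
    s=cloud(c).reshape(-1,3); w=s[(s[:,2]>.24)&(s[:,2]<.3)&(s[:,0]>.5)&(s[:,0]<.53)&(s[:,1]>-.03)&(s[:,1]<.04)]; print(len(w),np.percentile(w[:,2],[50,90,98,100]))
c=lambda p,n:cv2.resize(p["img"][n[1]-50:n[1]+50,n[0]-66:n[0]+67],(399,300))[:,:,::-1]
cv2.imwrite("pics/c6.png",np.hstack([c(p,(240,190)),c(q,(285,190))]))
E
```

```text
23.6 [ 0.492  -0.0042  0.2462] [-0.4979 -0.4848 -0.379 ]
side 757.5112915039062 -99.4183578491211 49.72102737426758 angle -20.6 median [ 0.7592 -0.0935  0.2029]
scene 757.4859008789062 -100.04615783691406 47.57617950439453 angle -20.8 median [ 0.7481 -0.1041  0.2048]
42 [0.26  0.265 0.266 0.266]
86 [0.253 0.266 0.268 0.269]
```

View pics/c6.png

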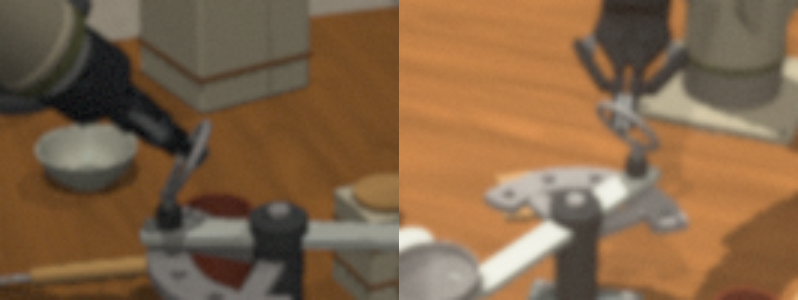

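The right view shows the finger centred in the ring. Both depth clouds put the ring top back at home height, about 0.267 m, and the force is zero. I'll withdraw.

>>> carry_out(
  deltas=[
    [-0.015,0,0,0,-1],
    [-0.015,0,-0.06,0,-1],
    [-0.015,0,-0.12,0,-1],
    [-0.015,0,-0.18,0,-1],
    [-0.015,0,-0.24,0,-1],
    [-0.015,0,-0.3,0,-1],
    [-0.015,0,-0.33,0,-1],
    [-0.015,0,-0.33,0,-1],
  ],
)

```text
clock: 24.8
position: [0.4684, -0.0153, 0.2751]
ee_rot: [0.914, 0.102, 0.39, -0.037]
ft_force: [0.3, 0.6, -0.0]
grip_width: -0.0
grasp_force: 0.0
```

```bash
python3 m.py; python3 -c "
from h import *
o=manip.get_obs();P,Rm=now();print(o['joint_pos'],Rm[:,2]);B=np.array([.5105,-.005,.262]);print('tip along',(P+.022*Rm[:,2]-B)@Rm[:,2]);plan(P,Rm,[(P+[0.0,0,.1],0)])"
```

```text
24.8 [ 0.4684 -0.0153  0.2751] [ 0.2918  0.627  -0.0492]
side 757.3406372070312 -101.36612701416016 50.146942138671875 angle -21.1 median [ 0.7592 -0.0946  0.2032]
scene 758.612548828125 -100.77943420410156 47.5184440612793 angle -20.8 median [ 0.7465 -0.1038  0.2044]
[ 0.35677184 -0.49927309 -0.21264472  2.38877471 -0.68158166  0.55748989
 -0.7604209 ] [ 0.70586766  0.14775626 -0.69276181]
tip along -0.01807642783388588
[ 0.48  0.01 -0.46] 0.0
[ 0.46845866 -0.01561552  0.37435073] 
 [[ 0.67485778  0.21521573  0.70586766]
 [ 0.15686675 -0.97650443  0.14775626]
 [ 0.72108238  0.0110127  -0.69276181]]
```

>>> carry_out(
  deltas=[
    [0.05,0,-0.07,0,-1],
    [0.12,0,-0.14,0,-1],
    [0.24,0.01,-0.26,0,-1],
    [0.36,0.01,-0.36,0,-1],
    [0.48,0.01,-0.46,0,-1],
    [0.7,0.01,-0.66,0,-1],
    [0.7,0.01,-0.66,0,-1],
  ],
)

```text
clock: 25.78
position: [0.4934, -0.0193, 0.416]
ee_rot: [0.914, 0.104, 0.39, -0.045]
ft_force: [0.0, 1.4, -0.7]
grip_width: -0.001
grasp_force: 0.0
```

```bash
python3 m.py; python3 - <<'E'
from h import *
p=camera("side");q=camera("scene")
for c in(p,q):
    s=cloud(c).reshape(-1,3); w=s[(s[:,2]>.22)&(s[:,2]<.3)&(s[:,0]>.47)&(s[:,0]<.53)&(s[:,1]>-.04)&(s[:,1]<.05)]; print(len(w),np.percentile(w[:,2],[50,90,98,100]))
    for m in("mould_open","mould_mid","mould_shut"): print(m,[x["position"] for x in boxes_of(m,c)[:1]])
c=lambda p,n:cv2.resize(p["img"][n[1]-50:n[1]+50,n[0]-66:n[0]+67],(399,300))[:,:,::-1]
cv2.imwrite("pics/c7.png",np.hstack([c(p,(265,220)),c(q,(270,220))]))
E
```

```text
25.775 [ 0.4934 -0.0193  0.416 ] [ 0.0485  1.3972 -0.664 ]
side 757.7053833007812 -98.93687438964844 49.17683410644531 angle -20.4 median [ 0.7572 -0.0928  0.2029]
scene 759.7504272460938 -101.14334106445312 48.215118408203125 angle -20.8 median [ 0.7438 -0.1037  0.2042]
110 [0.24331267 0.26327934 0.26538767 0.26553322]
mould_open [[0.7446, -0.1398, 0.0765]]
mould_mid [[0.7347, -0.0149, 0.0741]]
mould_shut [[0.7056, 0.0691, 0.0966]]
84 [0.25339348 0.26563215 0.26803412 0.2695034 ]
mould_open [[0.792, -0.0947, 0.0844]]
mould_mid [[0.8026, 0.013, 0.0904]]
mould_shut [[0.7657, 0.101, 0.0926]]
```

View pics/c7.png

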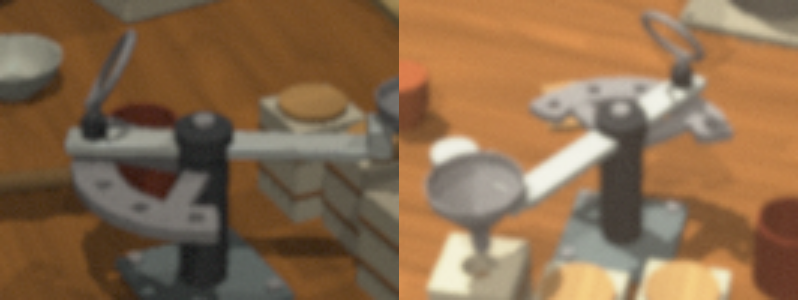

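The hand is clear. The ring stands at home height (left view, ring at (110,65)), the spout is over the open hole (right view, (480,262)), and the moulds have not moved. Handing in.

```bash
python3 -c "
from h import *
print(ticket.hand_in())"
```

```text
the job is handed in; nothing more can be done
None
```

I hooked the ring with a shut fingertip and lifted the pin. I then swung the arm one hole, so the funnel stands over the open mould, let the pin drop home, took the hand away and handed the job in. The hand-in reported no verdict. My last camera check put the ring back at its home height and showed the moulds unmoved.

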